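Stand the fallen riser pipe up against the stop bar

TASK

First set the pump's toggle to its centre off position, without running it through into reverse. Then raise the fallen riser pipe until it stands upright on its square base, pivoting it on the edge of the base so that the base never leaves the table and the pipe never drops or falls, and gently slide it up to the red stop bar so that one whole side of the base sits flush against the bar's bright face. Let go of it and leave the other things where they are.

Things in the scene. Friction and masses are not known exactly. Their poses are not given: they have to be found in the camera images.
- riser_mid (a point): Riser pipe, loose, 0.58-0.92 kg, 190 mm long: steel base plate 90 x 90 x 10 mm, copper tube 34 mm across (bare from 24 to 160 mm above the underside), brass union 44 mm across on the last 30 mm. Point: on the tube's axis, 95 mm from the underside. z runs to the brass end, x and y along the plate's sides. Lies on an edge of the plate (y up) and the union, axis dipping 0.13 rad
- riser_foot (a point): centre of the underside of the riser's base plate, same axes as riser_mid. The centre of mass lies about 50 mm from it along the tube
- riser_c0 (a point): corner of the underside of the riser's base plate, 45 mm along +x and 45 mm along +y of riser_foot
- riser_c1 (a point): corner of the underside of the riser's base plate, 45 mm along +x and 45 mm along -y of riser_foot
- riser_c2 (a point): corner of the underside of the riser's base plate, 45 mm along -x and 45 mm along -y of riser_foot
- riser_c3 (a point): corner of the underside of the riser's base plate, 45 mm along -x and 45 mm along +y of riser_foot
- stop_face (a point): Red stop bar with a bright steel face, screwed to the table: 220 mm long, 30 mm wide, 25 mm high (its two screw heads rise to 31 mm). This point is the middle of the bright working face, at table height. Its x axis runs along the bar, its y axis points horizontally into the bar, so the free side where the riser lies is -y
- selector_tip (a point): Toggle of the pump control unit: a 10 mm thick steel stem with a black cylindrical cap, 20 mm across and 30 mm long, along the stem from 40 to 70 mm above the pivot. This point lies on the stem's axis inside the cap, 55 mm from the pivot; its z axis runs up the stem
- selector_pivot (a point): pivot of the toggle, on the grey control unit fixed to the table (box 150 x 110 x 55 mm, yellow panel on top), 52 mm above the table. Its x axis is the direction along which the toggle swings, pointing to the end with the green mark; z is up
- selector (a joint): toggle angle, rad: +0.35 leaning to the green mark (forward, where it starts), 0 upright (off), -0.35 leaning to the red mark (reverse). Spring detents hold it at these three: let go within about 0.12 of upright it springs to the centre, beyond about 0.25 it springs to the side. Moving it takes 1 to 3 N at the cap
- valve: loose brass ball valve with a flat blue handle, about 100 x 36 x 56 mm; origin under its middle; leave alone
- wrench: loose spanner, 190 mm long, lying flat; leave alone
- sealant: loose jar with blue label and white cap, 56 mm across, 85 mm high; leave alone
- flange: loose dark steel ring, 90 mm across, 14 mm thick; leave alone
- elbow: loose copper pipe elbow, two 28 mm thick arms of 55 mm, lying flat; origin under the bend; leave alone
- coupling: loose upright brass cylinder, 42 mm across, 50 mm high; leave alone
- stick: loose dark blue stick, 65 x 22 x 12 mm; leave alone
Mind the look-alikes: they are no part of the job. There is more than one size of the part that bears stop_face; the job needs the smaller.

How it is judged (in metres and radians):
On the way, in this order (a step that is already met when the one before it is completed fails the run):
1. the toggle stands in its centre off position while the riser still lies down (value of joint selector between -0.08 and 0.08 rad and angle between riser_mid's own z axis and vertical above 1.2 rad), for 0.2 s.
2. the riser stands upright on its base (angle between riser_mid's own z axis and vertical below 0.05 rad and height (world z) of riser_foot below 0.006 m), for 0.2 s.
At the end, for the whole second after the job is handed in: The toggle is within 0.08 rad of upright; the riser stands on its base within 0.05 rad of vertical and at rest, the centre of its base within 49.5 mm of the bar's face (touching is 45 mm), square to it within 0.06 rad, and within 66 mm of the bar's middle along the bar (value of joint selector between -0.08 and 0.08 rad and angle between riser_mid's own z axis and vertical below 0.05 rad and height (world z) of riser_foot below 0.005 m and y of riser_foot in the frame of stop_face between -0.0495 and -0.04 m and x of riser_foot in the frame of stop_face between -0.066 and 0.066 m and (angle between the x axis of riser_foot and the x axis of stop_face, either way round below 0.06 rad or angle between the x axis of riser_foot and the y axis of stop_face, either way round below 0.06 rad) and linear speed of riser below 0.02 m/s).
It fails at once if the toggle is run through into reverse (value of joint selector below -0.2 rad).
It fails at once if the riser's base is lifted clear of the table (height (world z) of each of riser_c0, riser_c1, riser_c2, riser_c3 above 0.015 m).
It fails at once if the riser drops or falls (angular speed of riser above 3 rad/s).
It fails at once if the riser is rammed into the stop bar (contact force between riser and stop above 40 N).
It fails at once if another loose thing is pushed away by more than 40 mm (distance of any of valve, wrench, sealant, flange, elbow, coupling, stick from where it was at the start of the episode above 0.04 m).
It also fails if it takes over 67 s, if anything falls off the work surface, if the arm or the gripper's body presses on something with over 40 N, if the wrist force passes 120 N, or if a joint passes its speed limit or range.

ROBOT

A 6-joint arm with a two-finger parallel gripper is mounted at the origin on the work surface. World frame = base frame: x ahead of the robot, y to its left, z up, the work surface at z = 0. Lengths are in mm, angles in rad, forces in N, time in s.
With the tool pointing down it reaches from about 350 to 875 mm from the base axis. Payload 4.2 kg.
Tool frame: the origin (TCP) lies midway between the tips of the shut fingers; the grasp point (between the pads) lies 19 mm behind it; z points along the fingers, y is the line along which they close (so a half turn about z gives the same grasp; the last joint's range is limited). The gripper opens to 85 mm and grips with 20 to 120 N. Pads are 22 mm wide; open, the fingers measure 114 mm over their backs; the gripper's body (76 mm by 85 mm) begins 54 mm behind the grasp point. The pads swing forward as they close: fully open they stand 13 mm farther back than shut.
Start: joints at [-0.986, 0.385, 0.008, 0, -1.194, -0.259], TCP at [200.057, -592.095, 231.312] pointing down, gripper open.
Joint ranges: [-3.14, 3.14], [-1.21, 2.06], [-1.07, 1.41], [-3.16, 2.05], [-2.99, -0.16], [-3.1, 3.1]. Speed limits (rad/s): [2.79, 2.79, 3.14, 3.14, 3.14, 3.14].

INTERFACE

Orientations are given as a unit quaternion [x, y, z, w].
In Python, from bench import read_state, get_image, job_done gives the robot as it stands.
- The arm moves only by the shell command python3 -m jog 'ROWS'. ROWS is JSON, a list of rows, each a list of 3 entries, a list of its own where there are three numbers: the shift along the world's x, y, z scaled (see below), then the turn, a rotation vector about the world's x, y, z scaled (see below), then the gripper's target within -1 to 1 (shut at 1, half-way at 0, fully open at -1). In form: [[[x, y, z], [wx, wy, wz], claw], ...]. A call has 1 to 20 rows; each row is the pose to reach, as a shift and turn from the pose commanded when the call began; what a row does not reach only later rows make up. The controller multiplies each number of a shift by 10 cm and each number of a turn by 120 degrees. A row lasts 1/10 s, in which the tool goes at most 50 mm and 8.59 degrees, less where a joint would pass 70% of its speed; a pose out of reach is approached as far as the arm can. A call with a number of a shift or a turn outside -1 to 1 is refused whole. A call with a gripper value outside its range is refused whole. The fingers move at their own pace and stop on an object; the grip force is fixed at half the most. Time passes only in rows, so rows that repeat a pose let the fingers close. It gives the time, the measured TCP pose, the force, the opening and the grip force at its end, in the units of the state.
- read_state(): the state, without advancing time (a new reading comes with each control period).
- get_image(name): name is "scene" or "top" or "wrist"; returns a dict with "frame" (420x560x3 uint8, red, green, blue), "range_z" (420x560 float32, mm along the optical axis (not along the pixel's ray), 0 where there is no reading), "fx", "fy", "cx", "cy" (pixels), "R" (3x3) and "t" (3): a world point X has camera coordinates R X + t. Camera axes: x right, y down, z forward; pixel columns grow to the right and rows downward; lengths in mm; the calibration is good to about 2 mm. A picture is of the moment at which its call begins.
- job_done(): hands the job in; it is judged then, once.
The state is a dict: "clock": time; "joints": joint angles; "joint_vel": joint speeds; "joint_efforts": joint torques, N m; "position": TCP position; "ee_rot": TCP orientation; "contact_force": force on the tool from outside, world axes, zero at the start; "wrist_torque": the same for the moment, N m; "gripper_width": finger opening in mm; "grasp_force": force on a finger pad.
Only numpy, scipy, OpenCV 4.12 (cv2) and the standard library are available. Lean on these libraries where they do the work, as an engineer would, in place of code of your own. Each camera call takes 0.05 s, during which the arm holds its last target. There are 200 camera calls.

## Working session

There is one attempt and no reset: what is moved stays moved. The work goes in short steps, Python scripts to look and compute and a shell command to move; the robot and the scene stay as the last step left them, time stands still between calls to the robot, and variables do not carry over. Pictures are saved under pics/ and viewed, at most 13 in all, crops included, and the job is handed in when it is done.

```bash
mkdir -p pics; ls
python3 - <<'E'
from bench import *
import cv2,numpy as np
s=read_state();print({k:np.round(v,3).tolist() for k,v in s.items()})
for n in("scene","top"):
    g=get_image(n);np.savez(f"{n}0.npz",**g)
    cv2.imwrite(f"pics/{n}0.png",g["frame"][...,::-1])
    print(n,g["fx"],g["cx"],g["cy"],(-g["R"].T@g["t"]).round())
E
```

```text
pics
{'clock': 0.0, 'joints': [-0.986, 0.386, 0.007, -0.001, -1.194, -0.259], 'joint_vel': [-0.0, -0.001, 0.001, -0.0, 0.0, 0.001], 'joint_efforts': [0.0, -39.229, 18.84, 4.186, -0.005, 0.0], 'position': [199.88, -591.573, 230.222], 'ee_rot': [-0.162, 0.987, 0.001, -0.0], 'contact_force': [0.121, -0.087, 0.867], 'wrist_torque': [0.046, -0.023, -0.013], 'grasp_force': 0.0, 'gripper_width': 85.464}
scene 462.9245208399222 279.9469438043728 210.58812187412565 [831. 635. 857.]
top 426.79365659421103 281.88693819054237 208.2072069563215 [ 339.   59. 1082.]
```

View pics/scene0.png

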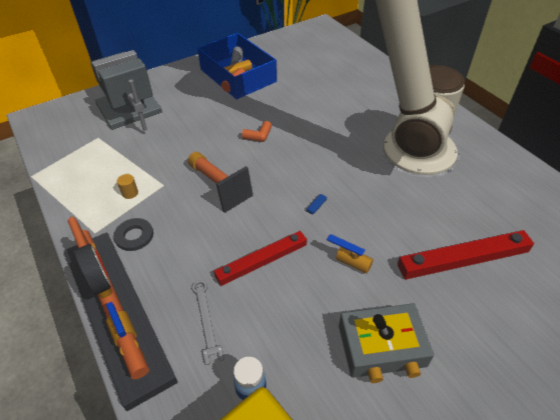

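View pics/top0.png

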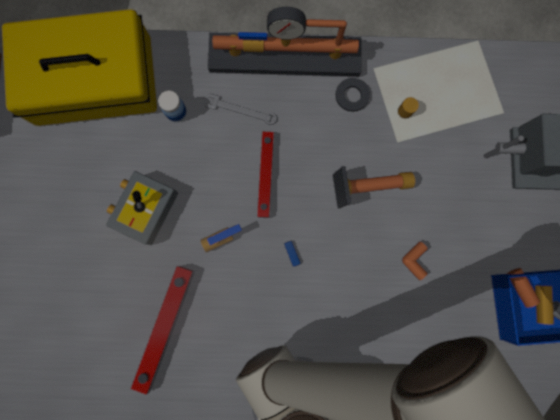

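The scene view shows the toggle cap at (380,323), leaning to the green mark, on the grey unit. The riser's plate is at (236,188) and its union at (196,160). The small red bar is at (262,257) and the large one at (465,253). In the top view the riser runs from plate (341,187) to union (408,180), the small bar is (266,174), and the toggle is (139,200).

Look-alikes:
- **Riser:** elbow (415,260), fixed copper manifold (290,43), pipes in the blue bin (535,295) and the coupling (408,107). I choose (375,184), the one with a square plate.
- **Bar:** small (266,174) or big (163,330). I choose the small one.
- **Toggle:** valve handle (222,235) and stick (292,253). I choose the black cap on the yellow panel.

```bash
cat > h.py <<'E'
import numpy as np, cv2
def load(n): return dict(np.load(n))
def unproj(g,u,v,z):
    c=np.stack([(u-g["cx"])/g["fx"]*z,(v-g["cy"])/g["fy"]*z,z],-1)
    return (c-g["t"])@g["R"]
def cloud(g):
    v,u=np.mgrid[:420,:560]; return unproj(g,u,v,g["range_z"].astype(float))
def plane(g,u,v,h):
    d=np.array([(u-g["cx"])/g["fx"],(v-g["cy"])/g["fy"],1])@g["R"]; o=-g["R"].T@g["t"]
    return o+d*(h-o[2])/d[2]
E
python3 - <<'E'
from h import *
np.set_printoptions(suppress=True,precision=1)
T=load("top0.npz");S=load("scene0.npz")
for nm,g,boxes in(("top",T,dict(riser=(320,155,425,215),bar=(250,125,280,222),tog=(105,168,180,250))),("scene",S,dict(riser=(180,145,258,215),bar=(208,228,312,288),tog=(335,300,435,380)))):
    P=cloud(g);hsv=cv2.cvtColor(g["frame"],cv2.COLOR_RGB2HSV)
    H,Sa,V=[hsv[...,i].astype(int) for i in range(3)]
    def rep(tag,box,m):
        k=np.zeros((420,560),bool);k[box[1]:box[3],box[0]:box[2]]=1
        k&=m&(g["range_z"]>0); p=P[k]
        if len(p)<4: print(nm,tag,"none");return p
        v,u=np.nonzero(k)
        r=cv2.minAreaRect(np.c_[p[:,:2]].astype(np.float32))
        print(nm,tag,len(p),"uv",u.mean(),v.mean(),"mean",p.mean(0),"zpct",np.percentile(p[:,2],[2,50,98]),"rect",np.array(r[0]),np.array(r[1]),r[2]);return p
    b=boxes["riser"]
    t=rep("copper",b,(Sa>130)&(H<13)&(P[...,2]>12)); rep("brass",b,(Sa>130)&(H>=13)&(H<28)&(P[...,2]>12))
    if len(t)>4:
        c=t-t.mean(0);print("  dir",np.linalg.svd(c)[2][0])
    rep("plate",b,(Sa<90)&(P[...,2]>15))
    rep("bartop",boxes["bar"],(Sa>130)&((H<8)|(H>172))&(P[...,2]>18)); 
    b=boxes["tog"]
    rep("yellow",b,(Sa>130)&(H>18)&(H<35));rep("cap",b,(P[...,2]>85)); rep("stem",b,(P[...,2]>65)&(P[...,2]<85))
    rep("green",b,(Sa>120)&(H>40)&(H<85));rep("red",b,(Sa>120)&((H<8)|(H>172))&(P[...,2]>45));rep("boxtop",b,(P[...,2]>48)&(P[...,2]<62))
    for n,bx in (("big",b),):pass
g=T
c=cv2.resize(g["frame"][110:260,95:435],None,fx=2.3,fy=2.3,interpolation=cv2.INTER_CUBIC)
cv2.imwrite("pics/crop1.png",c[...,::-1])
E
```

```text
top copper 589 uv 376.3735144312394 183.40407470288625 mean [ 533.4 -185.7   48. ] zpct [36.6 48.2 59.1] rect [ 534.7 -186.8] [ 30.7 130.7] 9.0234956741333
top brass 215 uv 399.57674418604654 180.7674418604651 mean [ 542.4 -244.7   43.8] zpct [31.8 42.6 63.5] rect [ 535.8 -197.5] [ 37.7 169.2] 9.684378623962402
  dir [-0.2  1.   0.1]
top plate 552 uv 345.7916666666667 186.86231884057972 mean [ 520.4 -108.1   60.7] zpct [16.8 62.1 92.2] rect [ 538.1 -178.9] [ 90.1 188.8] 12.296426773071289
top bartop 883 uv 265.2061155152888 174.10872027180068 mean [554.5  89.7  24.5] zpct [20.4 24.5 29.3] rect [555.8  89.6] [ 28.2 217.1] 88.41374969482422
top yellow 1063 uv 137.89746001881468 206.46472248353717 mean [460.2 393.   56.2] zpct [ 37.9  54.9 112.3] rect [468.1 407.9] [108.7 104.8] 65.66742706298828
top cap 97 uv 136.18556701030928 196.37113402061857 mean [476.7 380.4 111.2] zpct [ 94.8 114.  120.8] rect [477.3 381.5] [23.8 19.1] 3.464258909225464
top stem 16 uv 138.5 204.0625 mean [463.7 386.1  74.2] zpct [67.4 74.3 82. ] rect [464.1 386.3] [8.4 8.1] 6.12082052230835
top green 15 uv 146.6
[... 1132 characters left out ...]
4465408805 mean [483.8 386.  111.1] zpct [ 93.1 114.6 120.1] rect [483.2 385.7] [18.9 25.4] 34.786354064941406
scene stem 21 uv 383.85714285714283 330.3333333333333 mean [469.5 392.3  72.5] zpct [65.3 72.7 80.6] rect [469.2 391.9] [ 3.8 11.6] 76.9186782836914
scene green 30 uv 364.8 335.1666666666667 mean [498.1 376.   55.9] zpct [54.  55.9 58.2] rect [498.3 375.9] [ 6.  20.8] 69.6766357421875
scene red 17 uv 406.29411764705884 329.47058823529414 mean [425.4 408.   56.5] zpct [54.3 56.6 58.2] rect [425.5 408.5] [ 3.7 17.4] 64.3611068725586
scene boxtop 4241 uv 385.16458382456966 335.7219995284131 mean [465.9 395.9  54.9] zpct [50.7 55.  58.3] rect [462.3 391.9] [111.2 151.5] 66.1360855102539
```

View pics/crop1.png

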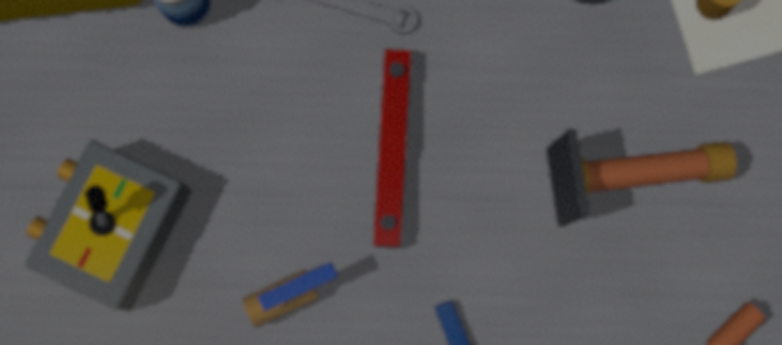

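The crop confirms the choice. The toggle is the black cap leaning to green, the bar is the small one with its plain side facing the riser, and the riser is the pipe with the square plate. The tip works out to about (478,384,104) and the swing direction to (0.911,-0.413). Next I move above the toggle.

```bash
python3 -m jog '[[[0.33,0.33,0],[0,0,0.05],-1],[[0.66,0.66,0],[0,0,0.1],-1],[[1,1,0],[0,0,0.114],-1]]' >/dev/null
python3 -m jog '[[[0.33,0.33,0],[0,0,0.05],-1],[[0.66,0.66,0],[0,0,0.1],-1],[[1,1,0],[0,0,0.114],-1]]' >/dev/null
python3 -m jog '[[[0.33,0.33,0],[0,0,0.05],-1],[[0.66,0.66,0],[0,0,0.1],-1],[[0.78,1,0],[0,0,0.114],-1]]'
python3 -m jog '[[[0,0.5,0],[0,0,0.06],-1],[[0,1,0],[0,0,0.114],-1]]' >/dev/null
python3 -m jog '[[[0,0.5,0],[0,0,0.06],-1],[[0,1,0],[0,0,0.114],-1]]' >/dev/null
python3 -m jog '[[[0,0.5,0],[0,0,0.06],-1],[[0,1,0],[0,0,0.114],-1]]' >/dev/null
python3 -m jog '[[[0,0.5,0],[0,0,0.06],-1],[[0,1,0],[0,0,0.114],-1]]' >/dev/null
python3 -m jog '[[[0,0.5,0],[0,0,0.06],-1],[[0,1,0],[0,0,0.114],-1]]' >/dev/null
python3 -m jog '[[[0,0.5,0],[0,0,0.06],-1],[[0,1,0],[0,0,0.114],-1]]' >/dev/null
python3 -m jog '[[[0,0.4,0],[0,0,0.06],-1],[[0,0.76,0],[0,0,0.117],-1],[[0,0.76,0],[0,0,0.117],-1],[[0,0.76,0],[0,0,0.117],-1]]'
python3 - <<'E'
from bench import *
from h import *
from scipy.spatial.transform import Rotation as R
s=read_state();print(s["position"],R.from_quat(s["ee_rot"]).as_matrix().round(3).tolist(),s["joints"])
g=get_image("wrist");cv2.imwrite("pics/w1.png",g["frame"][...,::-1]);P=cloud(g);np.savez("w1.npz",**g)
k=(P[...,2]>85)&(P[...,2]<130)&(abs(P[...,0]-478)<40)&(abs(P[...,1]-384)<40)
p=P[k];print(len(p),p.mean(0) if len(p) else 0, (p.min(0),p.max(0)) if len(p) else 0)
E
```

```text
clock: 1.0
position: [480.3, -290.3, 230.5]
ee_rot: [-0.499, 0.866, 0.0, -0.0]
contact_force: [-0.1, -0.0, -1.3]
gripper_width: 85.7
grasp_force: 0.0
clock: 2.6
position: [477.5, 384.3, 230.2]
ee_rot: [0.978, -0.209, -0.001, 0.001]
contact_force: [-1.0, 0.1, 0.8]
gripper_width: 85.5
grasp_force: 0.0
[477.45138326 384.25843944 230.16791153] [[0.912, -0.409, -0.002], [-0.409, -0.912, -0.002], [-0.001, 0.002, -1.0]] [ 9.41301510e-01  3.66019505e-01 -2.34710086e-02 -3.30297430e-04
 -1.18354977e+00  2.08075665e-01]
473 [483.79936578 381.67506993 115.25343032] (array([467.98385751, 371.6553334 ,  95.58518941]), array([493.44326592, 393.72915167, 119.83825848]))
```

```bash
python3 -m jog '[[[0,0,-0.4],[0,0,0],-1],[[0,0,-0.8],[0,0,0],-1]]' >/dev/null
python3 -m jog '[[[0,0,-0.3],[0,0,0],-1],[[0,0,-0.65],[0,0,0],-1],[[0,0,-0.65],[0,0,0],0],[[0,0,-0.65],[0,0,0],1],[[0,0,-0.65],[0,0,0],1],[[0,0,-0.65],[0,0,0],1],[[0,0,-0.65],[0,0,0],1],[[0,0,-0.65],[0,0,0],1],[[0,0,-0.65],[0,0,0],1],[[0,0,-0.65],[0,0,0],1]]'
```

```text
clock: 3.85
position: [479.1, 385.0, 88.6]
ee_rot: [0.978, -0.209, 0.001, -0.002]
contact_force: [0.1, 0.1, 6.9]
gripper_width: 18.4
grasp_force: 58.8
```

```bash
python3 -m jog '[[[-0.035,0.015,0.01],[0,0,0],1],[[-0.07,0.03,0.02],[0,0,0],1],[[-0.105,0.045,0.025],[0,0,0],1],[[-0.14,0.062,0.03],[0,0,0],1],[[-0.172,0.077,0.03],[0,0,0],1],[[-0.172,0.077,0.03],[0,0,0],1],[[-0.172,0.077,0.03],[0,0,0],1],[[-0.172,0.077,0.03],[0,0,0],1]]'
python3 -m jog '[[[0,0,0],[0,0,0],0.3],[[0,0,0],[0,0,0],0],[[0,0,0],[0,0,0],-1],[[0,0,0],[0,0,0],-1],[[0,0,0],[0,0,0],-1],[[0,0,0],[0,0,0],-1],[[0,0,0.5],[0,0,0],-1],[[0,0,1],[0,0,0],-1]]'
python3 -m jog '[[[0,-0.5,0],[0,0,0],-1],[[0,-1,0],[0,0,0],-1]]'
python3 - <<'E'
from bench import *
from h import *
for n in("scene","top"):
    g=get_image(n);np.savez(n+"1.npz",**g);P=cloud(g)
    k=(P[...,2]>108)&(P[...,2]<130)&(abs(P[...,0]-461)<45)&(abs(P[...,1]-391)<45)
    p=P[k];print(n,len(p),p.mean(0),p.min(0),p.max(0))
E
```

```text
clock: 4.65
position: [457.4, 393.0, 88.8]
ee_rot: [0.978, -0.209, -0.002, 0.0]
contact_force: [-8.1, 4.5, 4.2]
gripper_width: -0.0
grasp_force: 5.2
clock: 5.45
position: [460.4, 390.6, 188.8]
ee_rot: [0.978, -0.21, -0.001, 0.002]
contact_force: [1.2, 0.7, 0.2]
gripper_width: 85.4
grasp_force: 0.0
clock: 5.65
position: [461.3, 291.9, 191.1]
ee_rot: [0.978, -0.208, 0.001, -0.002]
contact_force: [0.1, -0.4, -0.2]
gripper_width: 85.1
grasp_force: 0.0
scene 113 [484.71301862 383.75647753 115.46489803] [472.86673927 372.63703303 108.06758856] [493.31640136 392.96842886 121.11331972]<stdin>:6: RuntimeWarning: Mean of empty slice.
  ret = um.true_divide(
Traceback (most recent call last):
ValueError: zero-size array to reduction operation minimum which has no identity
```

The cap slipped out of that grip and the toggle is still forward. I'll turn the gripper a quarter turn, centre it over the pivot and close along the swing direction. The fingers then push the cap to centre and can't overshoot.

```bash
python3 -m jog '[[[0,0.3,0],[0,0,-0.07],-1],[[0,0.7,0],[0,0,-0.14],-1],[[0,0.99,0],[0,0,-0.21],-1],[[0,0.99,0],[0,0,-0.28],-1],[[0,0.99,0],[0,0,-0.35],-1],[[0,0.99,0],[0,0,-0.42],-1],[[0,0.99,0],[0,0,-0.49],-1],[[0,0.99,0],[0,0,-0.56],-1],[[0,0.99,0],[0,0,-0.63],-1],[[0,0.99,0],[0,0,-0.7],-1],[[0,0.99,0],[0,0,-0.75],-1],[[0,0.99,0],[0,0,-0.75],-1]]'
python3 -m jog '[[[0,0,-0.3],[0,0,0],-1],[[0,0,-0.6],[0,0,0],-1],[[0,0,-0.9],[0,0,0],-1],[[0,0,-1],[0,0,0],-1],[[0,0,-1],[0,0,0],-1]]'
python3 -m jog '[[[0,0,0],[0,0,0],-0.6],[[0,0,0],[0,0,0],-0.3],[[0,0,0],[0,0,0],0],[[0,0,0],[0,0,0],0.1],[[0,0,0],[0,0,0],0.2],[[0,0,0],[0,0,0],0.3],[[0,0,0],[0,0,0],0.4],[[0,0,0],[0,0,0],0.47],[[0,0,0],[0,0,0],0.47],[[0,0,0],[0,0,0],0.47]]'
```

```text
clock: 6.95
position: [460.9, 390.7, 189.1]
ee_rot: [-0.543, 0.839, -0.0, -0.0]
contact_force: [0.9, -0.1, -0.5]
gripper_width: 85.6
grasp_force: 0.0
clock: 7.45
position: [460.5, 390.0, 87.9]
ee_rot: [-0.544, 0.839, -0.001, -0.002]
contact_force: [0.1, 0.4, 0.8]
gripper_width: 85.1
grasp_force: 0.0
clock: 8.45
position: [460.8, 390.6, 89.2]
ee_rot: [-0.543, 0.839, -0.0, -0.0]
contact_force: [0.4, -0.3, -0.3]
gripper_width: 22.3
grasp_force: 0.0
```

```bash
python3 -m jog '[[[0,0,0],[0,0,0],0.2],[[0,0,0],[0,0,0],-0.2],[[0,0,0],[0,0,0],-1],[[0,0,0],[0,0,0],-1],[[0,0,0],[0,0,0],-1],[[0,0,0.4],[0,0,0],-1],[[0,0,0.8],[0,0,0],-1],[[0,0,1],[0,0,0],-1]]'
python3 -m jog '[[[0,-0.4,0.2],[0,0,0],-1],[[0,-0.8,0.4],[0,0,0],-1],[[0,-1,0.5],[0,0,0],-1]]' >/dev/null
cat > riser.py <<'E'
from h import *
from scipy.optimize import least_squares
np.set_printoptions(suppress=True,precision=2)
def sel(g,box,f):
    P=cloud(g);hsv=cv2.cvtColor(g["frame"],cv2.COLOR_RGB2HSV).astype(int)
    k=np.zeros((420,560),bool);k[box[1]:box[3],box[0]:box[2]]=1
    return P[k&f(hsv,P)&(g["range_z"]>0)]
cop=lambda h,P:(h[...,1]>130)&(h[...,0]<13)&(P[...,2]>20)
dark=lambda h,P:(h[...,1]<90)&(P[...,2]>15)
E
python3 - <<'E'
from bench import *
from riser import *
for n in("scene","top"):
    g=get_image(n);np.savez(n+"2.npz",**g);P=cloud(g)
    k=(P[...,2]>108)&(P[...,2]<130)&(abs(P[...,0]-461)<45)&(abs(P[...,1]-391)<45)
    p=P[k];print(n,len(p), p.mean(0) if len(p) else 0)
T=load("top0.npz");S=load("scene0.npz")
bt=(320,155,425,215);bs=(180,145,258,215)
Q={"top":sel(T,bt,cop),"scene":sel(S,bs,cop)}
for n in("top","scene","both"):
    q=np.vstack(list(Q.values())) if n=="both" else Q[n]
    q=q[(q[:,1]<-140)&(q[:,1]>-230)]
    def f(p):
        a=np.array([p[2],-1,-p[3]]);a/=np.linalg.norm(a);d=q-[p[0],-180,p[1]]
        return np.linalg.norm(d-np.outer(d@a,a),axis=1)-17
    r=least_squares(f,[537,38,.15,.13],loss="soft_l1");print(n,len(q),r.x,np.sqrt((r.fun**2).mean()))
    a=np.array([r.x[2],-1,-r.x[3]]);a/=np.linalg.norm(a);o=np.array([r.x[0],-180,r.x[1]])
    for m,g,b in(("top",T,bt),("scene",S,bs)):
        p=sel(g,b,dark);s=(p-o)@a;rr=np.linalg.norm(p-o-np.outer(s,a),axis=1);s=s[(rr>25)]
        print("  plate s pct",m,np.percentile(s,[2,10,50,90,98]),len(s))
E
```

```text
clock: 9.25
position: [462.1, 391.7, 193.3]
ee_rot: [-0.544, 0.839, 0.001, 0.003]
contact_force: [0.9, 0.6, 0.2]
gripper_width: 85.3
grasp_force: 0.0
scene 127 [464.53 393.19 118.91]
top 10 [453.22 394.09 120.55]
top 410 [534.02  34.3    0.15   0.13] 1.6700142388955115
  plate s pct top [-90.36 -89.82 -88.68 -82.18 -79.8 ] 398
  plate s pct scene [-91.92 -90.68 -88.55 -84.73 -79.29] 686
scene 304 [536.88  34.11   0.16   0.13] 1.3150508700524635
  plate s pct top [-90.74 -90.24 -89.36 -82.75 -80.47] 401
  plate s pct scene [-92.32 -91.08 -89.11 -85.82 -81.67] 681
both 714 [535.55  34.43   0.16   0.13] 1.6968025176669093
  plate s pct top [-90.52 -89.94 -89.05 -82.78 -80.11] 399
  plate s pct scene [-92.   -90.74 -88.79 -85.4  -81.17] 682
```

The toggle stands upright: its cap top is at z≈119 over (462,393). The riser's axis passes through (535.5,-180,34.4) with horizontal direction (.155,-.988). The foot is about (521.6,-91.8) and the pivot edge about (520.7,-86,0). I go to the riser with a 25° tilt, gripping 125 mm from the foot.

```bash
python3 -m jog '[[[0.1,-0.5,0],[0,0,0.03],-1],[[0.17,-1,0],[0,0,0.06],-1]]' >/dev/null
python3 -m jog '[[[0.1,-0.5,0],[0,0,0.03],-1],[[0.17,-1,0],[0,0,0.06],-1]]' >/dev/null
python3 -m jog '[[[0.1,-0.5,0],[0,0,0.03],-1],[[0.17,-1,0],[0,0,0.06],-1]]' >/dev/null
python3 -m jog '[[[0.1,-0.5,0],[0,0,0.03],-1],[[0.17,-1,0],[0,0,0.06],-1]]' >/dev/null
python3 -m jog '[[[0.1,-0.5,0],[0,0,0.03],-1],[[0.17,-1,0],[0,0,0.034],-1],[[0.17,-1,0],[0,0,0.034],-1]]' 
python3 -m jog '[[[0,-0.4,-0.1],[0.07,0.01,0],-1],[[0,-0.4,-0.4],[0.14,0.022,0],-1],[[0,-0.4,-0.4],[0.206,0.032,0],-1],[[0,-0.4,-0.4],[0.206,0.032,0],-1],[[0,-0.4,-0.4],[0.206,0.032,0],-1]]'
python3 - <<'E'
from bench import *
from h import *
from scipy.spatial.transform import Rotation as R
s=read_state();print(s["position"],R.from_quat(s["ee_rot"]).as_matrix().round(3).tolist(),s["joints"].round(2) if hasattr(s["joints"],"round") else s["joints"])
g=get_image("wrist");cv2.imwrite("pics/w2.png",g["frame"][...,::-1])
E
```

```text
clock: 10.75
position: [545.7, -207.8, 237.2]
ee_rot: [0.757, -0.654, -0.001, 0.001]
contact_force: [-1.2, 1.1, -0.5]
gripper_width: 85.7
grasp_force: 0.0
clock: 11.25
position: [545.4, -243.7, 197.6]
ee_rot: [0.74, -0.636, -0.165, -0.14]
contact_force: [0.4, -0.4, -0.5]
gripper_width: 85.4
grasp_force: 0.0
[ 545.40576822 -243.74918716  197.61249231] [[0.135, -0.989, -0.067], [-0.896, -0.151, 0.418], [-0.423, 0.003, -0.906]] [-0.36  0.51  0.19 -0.38 -1.49  0.58]
```

View pics/w2.png

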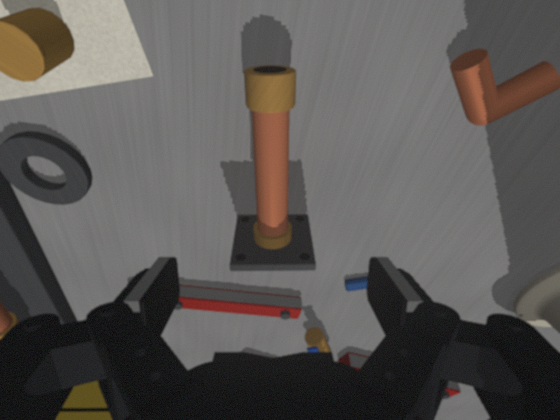

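The wrist view shows the riser's tube at column 270, union at (270,88) and plate at (272,243), centred between the fingers at columns 160 and 385. The bar's bright face is below it at (235,297).

```bash
python3 -m jog '[[[0,-0.06,-0.45],[0,0,0],-1],[[0.01,-0.06,-0.92],[0,0,0],-1],[[0.01,-0.06,-0.92],[0,0,0],-1]]' >/dev/null
python3 -m jog '[[[-0.02,0.14,-0.3],[0,0,0],-1],[[-0.04,0.28,-0.6],[0,0,0],-1],[[-0.066,0.418,-0.9],[0,0,0],-1],[[-0.066,0.418,-0.9],[0,0,0],-1],[[-0.066,0.418,-0.9],[0,0,0],-1]]'
```

```text
clock: 12.1
position: [541.0, -207.9, 19.8]
ee_rot: [0.742, -0.635, -0.163, -0.14]
contact_force: [0.8, -1.2, 0.1]
gripper_width: 85.7
grasp_force: 0.0
```

```bash
python3 -m jog '[[[-0.005,0.02,-0.05],[0,0,0],-0.5],[[-0.005,0.02,-0.05],[0,0,0],0],[[-0.005,0.02,-0.05],[0,0,0],0.1],[[-0.005,0.02,-0.05],[0,0,0],0.2],[[-0.005,0.02,-0.05],[0,0,0],0.3],[[-0.005,0.02,-0.05],[0,0,0],1],[[-0.005,0.02,-0.05],[0,0,0],1],[[-0.005,0.02,-0.05],[0,0,0],1],[[-0.005,0.02,-0.05],[0,0,0],1]]'
python3 -c "
from bench import *
s=read_state();print(s['position'],s['joints'],s['contact_force'],s['wrist_torque'],s['grasp_force'])"
```

```text
clock: 13.0
position: [539.7, -206.5, 13.2]
ee_rot: [0.741, -0.636, -0.164, -0.141]
contact_force: [0.1, -1.7, 4.6]
gripper_width: 32.4
grasp_force: 59.4
[ 539.6981468  -206.49450961   13.24790695] [-0.30892687  0.6689684  -0.02230885 -0.43264538 -1.121772    0.69946921] [ 0.14214281 -1.67409629  4.62182311] [-0.60858248 -0.16938059  0.03671611] 59.35943841934204
```

```bash
cat > arc.py <<'E'
import numpy as np,sys
h0,z0,a,b,n=map(float,sys.argv[1:6]) # TCP rel. pivot along h and z at phi=0; from..to deg, n rows
h=np.array([.155,-.988])
def p(f): f=np.radians(f); dh=h0*np.cos(f)-z0*np.sin(f); return np.r_[h*dh, h0*np.sin(f)+z0*np.cos(f)]
for f in np.linspace(a,b,int(n)+1)[1:]:
    print(np.round((p(f)-p(a))/100,3).tolist(),np.round(np.array([-.988,-.155])*(f-a)/120,3).tolist())
E
python3 arc.py 122 13 0 16.5 6; echo; python3 arc.py 122 13 16.5 33 6;echo; python3 arc.py 122 13 33 49.5 6
```

```text
[-0.001, 0.008, 0.058] [-0.023, -0.004]
[-0.003, 0.018, 0.116] [-0.045, -0.007]
[-0.005, 0.031, 0.174] [-0.068, -0.011]
[-0.007, 0.047, 0.23] [-0.091, -0.014]
[-0.01, 0.065, 0.286] [-0.113, -0.018]
[-0.014, 0.086, 0.341] [-0.136, -0.021]

[-0.004, 0.024, 0.054] [-0.023, -0.004]
[-0.008, 0.05, 0.106] [-0.045, -0.007]
[-0.012, 0.078, 0.158] [-0.068, -0.011]
[-0.017, 0.109, 0.207] [-0.091, -0.014]
[-0.022, 0.143, 0.256] [-0.113, -0.018]
[-0.028, 0.178, 0.302] [-0.136, -0.021]

[-0.006, 0.038, 0.045] [-0.023, -0.004]
[-0.012, 0.078, 0.088] [-0.045, -0.007]
[-0.019, 0.119, 0.129] [-0.068, -0.011]
[-0.026, 0.163, 0.168] [-0.091, -0.014]
[-0.033, 0.209, 0.204] [-0.113, -0.018]
[-0.04, 0.256, 0.239] [-0.136, -0.021]
```

```bash
python3 -m jog '[[[0,0.008,0.058],[-0.023,-0.004,0],1],[[-0.003,0.018,0.116],[-0.045,-0.007,0],1],[[-0.005,0.031,0.174],[-0.068,-0.011,0],1],[[-0.007,0.047,0.23],[-0.091,-0.014,0],1],[[-0.01,0.065,0.286],[-0.113,-0.018,0],1],[[-0.014,0.086,0.341],[-0.136,-0.021,0],1],[[-0.014,0.086,0.341],[-0.136,-0.021,0],1]]'
python3 - <<'E'
from bench import *
from h import *
s=read_state();print(s["joints"],s["wrist_torque"])
g=get_image("scene");cv2.imwrite("pics/s3.png",g["frame"][...,::-1])
E
```

```text
clock: 13.7
position: [537.5, -196.3, 46.7]
ee_rot: [0.757, -0.649, -0.056, -0.048]
contact_force: [0.9, -2.3, -2.0]
gripper_width: 32.7
grasp_force: 59.9
[-0.14727315  0.52601843 -0.22071506 -0.18378489 -0.87618587  0.42252122] [-0.99802288 -0.43013223 -0.10184852]
```

View pics/s3.png

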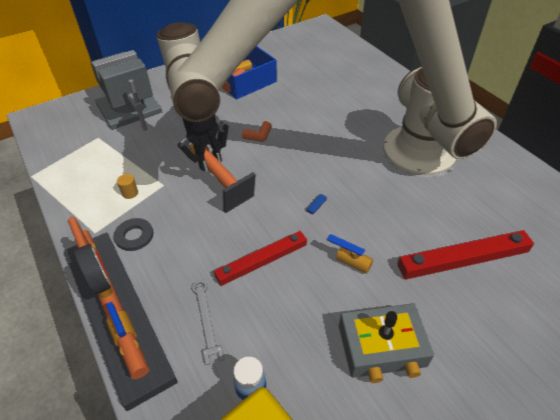

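The scene view shows the plate's edge still on the table at (238,195), the tube gripped and rising, and the toggle upright at (390,322). I continue the arc.

```bash
python3 -m jog '[[[-0.004,0.024,0.054],[-0.023,-0.004,0],1],[[-0.008,0.05,0.106],[-0.045,-0.007,0],1],[[-0.012,0.078,0.158],[-0.068,-0.011,0],1],[[-0.017,0.109,0.207],[-0.091,-0.014,0],1],[[-0.022,0.143,0.256],[-0.113,-0.018,0],1],[[-0.028,0.178,0.302],[-0.136,-0.021,0],1],[[-0.028,0.178,0.302],[-0.136,-0.021,0],1]]'
python3 -c "
from bench import *
s=read_state();print(s['joints'],s['wrist_torque'])"
python3 arc.py 122 13 49.5 66 6; echo; python3 arc.py 122 13 66 82.6 6
```

```text
clock: 14.45
position: [534.5, -179.0, 76.5]
ee_rot: [0.757, -0.649, 0.053, 0.046]
contact_force: [1.9, -1.9, -0.2]
gripper_width: 32.5
grasp_force: 60.3
[ 0.0339737   0.41961471 -0.46897196  0.22251109 -0.67846506 -0.05377412] [-0.14297911 -0.33248319 -0.04156275]
[-0.008, 0.049, 0.032] [-0.023, -0.004]
[-0.016, 0.099, 0.062] [-0.045, -0.007]
[-0.024, 0.151, 0.089] [-0.068, -0.011]
[-0.032, 0.203, 0.114] [-0.091, -0.014]
[-0.04, 0.257, 0.136] [-0.113, -0.018]
[-0.049, 0.312, 0.155] [-0.136, -0.021]

[-0.009, 0.056, 0.017] [-0.023, -0.004]
[-0.018, 0.113, 0.031] [-0.046, -0.007]
[-0.027, 0.17, 0.042] [-0.068, -0.011]
[-0.036, 0.228, 0.051] [-0.091, -0.014]
[-0.045, 0.287, 0.056] [-0.114, -0.018]
[-0.054, 0.345, 0.059] [-0.137, -0.021]
```

```bash
python3 -m jog '[[[-0.006,0.038,0.045],[-0.023,-0.004,0],1],[[-0.012,0.078,0.088],[-0.045,-0.007,0],1],[[-0.019,0.119,0.129],[-0.068,-0.011,0],1],[[-0.026,0.163,0.168],[-0.091,-0.014,0],1],[[-0.033,0.209,0.204],[-0.113,-0.018,0],1],[[-0.04,0.256,0.239],[-0.136,-0.021,0],1],[[-0.04,0.256,0.239],[-0.136,-0.021,0],1]]'
python3 -c "
from bench import *
s=read_state();print(s['joints'],s['wrist_torque'])"
```

```text
clock: 15.15
position: [530.8, -154.2, 100.6]
ee_rot: [0.741, -0.636, 0.161, 0.139]
contact_force: [0.9, -1.7, 2.6]
gripper_width: 32.5
grasp_force: 60.5
[ 0.16729898  0.36418989 -0.70402041  0.75123782 -0.65445296 -0.65460962] [ 0.34567556 -0.31343     0.00370048]
```

```bash
python3 -m jog '[[[-0.008,0.049,0.032],[-0.023,-0.004,0],1],[[-0.016,0.099,0.062],[-0.045,-0.007,0],1],[[-0.024,0.151,0.089],[-0.068,-0.011,0],1],[[-0.032,0.203,0.114],[-0.091,-0.014,0],1],[[-0.032,0.203,0.114],[-0.091,-0.014,0],1]]'
python3 -c "
from bench import *
s=read_state();print(s['joints'],s['wrist_torque'])"
```

```text
clock: 15.65
position: [527.8, -134.2, 112.2]
ee_rot: [0.722, -0.62, 0.232, 0.2]
contact_force: [1.1, -1.4, 3.9]
gripper_width: 32.2
grasp_force: 60.6
[ 0.24859521  0.37033723 -0.78887739  0.99245666 -0.76463042 -0.95548085] [ 0.30371751 -0.13661037  0.0075758 ]
```

```bash
python3 arc.py 122 13 60.5 82.6 8
```

```text
[-0.008, 0.054, 0.022] [-0.023, -0.004]
[-0.017, 0.109, 0.042] [-0.045, -0.007]
[-0.026, 0.165, 0.059] [-0.068, -0.011]
[-0.035, 0.222, 0.073] [-0.091, -0.014]
[-0.044, 0.279, 0.084] [-0.114, -0.018]
[-0.053, 0.337, 0.092] [-0.136, -0.021]
[-0.062, 0.396, 0.098] [-0.159, -0.025]
[-0.071, 0.454, 0.101] [-0.182, -0.029]
```

```bash
python3 -m jog '[[[-0.008,0.054,0.022],[-0.023,-0.004,0],1],[[-0.017,0.109,0.042],[-0.045,-0.007,0],1],[[-0.026,0.165,0.059],[-0.068,-0.011,0],1],[[-0.035,0.222,0.073],[-0.091,-0.014,0],1],[[-0.044,0.279,0.084],[-0.114,-0.018,0],1],[[-0.053,0.337,0.092],[-0.136,-0.021,0],1],[[-0.053,0.337,0.092],[-0.136,-0.021,0],1]]'
python3 -c "
from bench import *
s=read_state();print(s['joints'],s['wrist_torque'])"
python3 -m jog '[[[-0.009,0.059,0.006],[-0.023,-0.004,0],1],[[-0.009,0.059,0.006],[-0.023,-0.004,0],1],[[-0.018,0.117,0.009],[-0.046,-0.008,0],1],[[-0.018,0.117,0.009],[-0.046,-0.008,0],1]]'
python3 - <<'E'
from bench import *
from h import *
s=read_state();print(s["joints"],s["wrist_torque"])
for n in("scene","top"):
    g=get_image(n);cv2.imwrite(f"pics/{n}4.png",g["frame"][...,::-1]);np.savez(n+"4.npz",**g)
a=cv2.imread("pics/scene4.png")[90:280,150:350];b=cv2.imread("pics/top4.png")[90:280,230:430]
cv2.imwrite("pics/c4.png",cv2.resize(np.hstack([a,b]),None,fx=2,fy=2))
E
```

```text
clock: 16.35
position: [522.6, -100.3, 121.6]
ee_rot: [0.681, -0.585, 0.333, 0.288]
contact_force: [1.1, 0.6, 5.3]
gripper_width: 32.1
grasp_force: 60.8
[ 0.39913611  0.44913139 -0.84242273  1.13478379 -1.00646281 -1.2469469 ] [ 0.4369082  -0.1776768   0.06607768]
clock: 16.75
position: [520.5, -88.8, 122.4]
ee_rot: [0.664, -0.571, 0.367, 0.315]
contact_force: [0.6, 1.1, 5.8]
gripper_width: 32.3
grasp_force: 60.9
[ 0.45015797  0.4915659  -0.84981557  1.1473043  -1.0907347  -1.32328459] [ 0.43705923  0.02939896 -0.00082067]
```

View pics/c4.png

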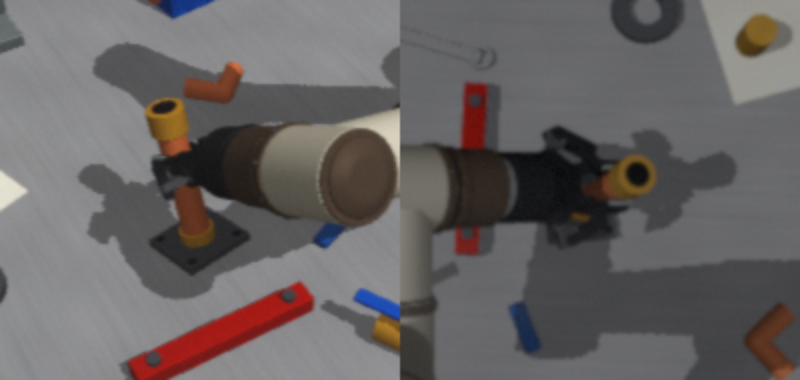

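The riser is nearly upright, with its plate at crop (200,240) and union at (165,118). I measure the remaining tilt from both views.

```bash
cat > tilt.py <<'E'
import sys
from riser import *
def meas(tag,boxs,boxt):
    S=load(f"scene{tag}.npz");T=load(f"top{tag}.npz")
    br=lambda h,P:(h[...,1]>130)&(h[...,0]>=13)&(h[...,0]<28)&(P[...,2]>165)
    for n,g,b in(("scene",S,boxs),("top",T,boxt)):
        p=sel(g,b,br); 
        if len(p): print(n,"union top",len(p),np.array(cv2.minAreaRect(p[:,:2].astype(np.float32))[0]),np.percentile(p[:,2],[5,50,95]))
    p=sel(S,boxs,lambda h,P:(h[...,1]<90)&(P[...,2]>5)&(P[...,2]<24)&(h[...,2]<90))
    c=p.mean(0);n=np.linalg.svd(p-c)[2][2];n*=np.sign(n[2]);r=cv2.minAreaRect(p[:,:2].astype(np.float32))
    print("plate",len(p),c,"normal",n,"rect",np.array(r[0]),np.array(r[1]),r[2],"z",np.percentile(p[:,2],[5,50,95]))
    q=np.vstack([sel(g,b,lambda h,P:(h[...,1]>130)&(h[...,0]<13)&(P[...,2]>28)&(P[...,2]<150)) for g,b in((S,boxs),)])
    def f(x):
        a=np.array([x[2],x[3],1]);a/=np.linalg.norm(a);d=q-[x[0],x[1],90]
        return np.linalg.norm(d-np.outer(d@a,a),axis=1)-17
    r=least_squares(f,[c[0],c[1],0,0],loss="soft_l1");print("axis@z90",len(q),r.x,np.abs(r.fun).mean())
    print("top est foot",r.x[:2]-90*r.x[2:])
E
python3 -c "
from tilt import *
meas(4,(215,135,280,230),(320,160,365,200))"
```

```text
scene union top 308 [519.57 -85.27] [172.4  189.72 198.73]
top union top 311 [516.59 -87.13] [175.14 193.52 200.  ]
plate 337 [525.01 -57.57  16.83] normal [ 0.06 -0.1   0.99] rect [ 465.66 -142.55] [340.43 121.79] 63.40483093261719 z [ 9.05 17.11 23.39]
axis@z90 319 [516.69 -64.32   0.03  -0.24] 1.8848099047304587
top est foot [513.86 -42.34]
```

The dip adds to the turn rather than subtracting from it, so 90+7.4° is needed and about 14° remain. That agrees with the measured 0.23 rad.

```bash
python3 arc.py 122 13 82.6 96.6 7
```

```text
[-0.007, 0.042, 0.0] [-0.016, -0.003]
[-0.013, 0.085, -0.001] [-0.033, -0.005]
[-0.02, 0.127, -0.004] [-0.049, -0.008]
[-0.027, 0.169, -0.008] [-0.066, -0.01]
[-0.033, 0.211, -0.014] [-0.082, -0.013]
[-0.04, 0.253, -0.021] [-0.099, -0.015]
[-0.046, 0.294, -0.03] [-0.115, -0.018]
```

```bash
python3 -m jog '[[[-0.007,0.042,0],[-0.016,-0.003,0],1],[[-0.013,0.085,-0.001],[-0.033,-0.005,0],1],[[-0.02,0.127,-0.004],[-0.049,-0.008,0],1],[[-0.027,0.169,-0.008],[-0.066,-0.01,0],1],[[-0.033,0.211,-0.014],[-0.082,-0.013,0],1],[[-0.033,0.211,-0.014],[-0.082,-0.013,0],1],[[-0.033,0.211,-0.014],[-0.082,-0.013,0],1]]'
python3 -m jog '[[[-0.007,0.042,-0.007],[-0.016,-0.003,0],1],[[-0.007,0.042,-0.007],[-0.016,-0.003,0],1],[[-0.013,0.083,-0.016],[-0.033,-0.005,0],1],[[-0.013,0.083,-0.016],[-0.033,-0.005,0],1],[[-0.013,0.083,-0.016],[-0.033,-0.005,0],1]]'
python3 - <<'E'
from bench import *
from tilt import *
s=read_state();print(s["joints"],s["wrist_torque"])
for n in("scene","top"):
    g=get_image(n);cv2.imwrite(f"pics/{n}5.png",g["frame"][...,::-1]);np.savez(n+"5.npz",**g)
meas(5,(215,120,290,235),(310,150,360,205))
E
```

```text
clock: 17.55
position: [517.1, -66.7, 120.8]
ee_rot: [0.63, -0.541, 0.424, 0.363]
contact_force: [-0.1, 1.1, 5.3]
gripper_width: 32.2
grasp_force: 61.0
clock: 18.05
position: [515.8, -59.0, 119.6]
ee_rot: [0.614, -0.528, 0.446, 0.382]
contact_force: [2.9, -4.0, 6.7]
gripper_width: 32.3
grasp_force: 60.3
[ 0.57  0.63 -0.84  1.13 -1.3  -1.48] [-0.08 -0.17  0.86]
scene union top 292 [513.66 -38.78] [168.18 187.41 191.63]
top union top 252 [509.71 -43.22] [179.94 189.77 192.67]
plate 674 [522.37 -31.61   9.57] normal [-0. -0.  1.] rect [ 479.79 -143.23] [331.   117.46] 71.46044158935547 z [ 6.52  9.64 12.41]
axis@z90 185 [ 442.29 -142.56  -48.07  -75.58] 35.3494102873614
top est foot [4768.88 6659.4 ]
```

Plate normal is (0,0,1), so the riser is upright. Next I measure plate and bar face in the same view.

```bash
cat > gap.py <<'E'
from h import *
np.set_printoptions(suppress=True,precision=2)
def bar():
    out=[]
    for n in("top","scene"):
        g=load(n+"0.npz");P=cloud(g);h=cv2.cvtColor(g["frame"],cv2.COLOR_RGB2HSV).astype(int)
        k=(abs(P[...,0]-557)<125)&(abs(P[...,1]-91)<40)&(h[...,1]>130)&((h[...,0]<8)|(h[...,0]>172))&(P[...,2]>22)&(P[...,2]<28)
        p=P[k];c=np.median(p[:,:2],0);d=np.linalg.svd(p[:,:2]-p[:,:2].mean(0))[2][0];d*=np.sign(d[0]);nn=np.array([-d[1],d[0]])
        s=(p[:,:2]-c)@d;t=(p[:,:2]-c)@nn
        sm,tm=[(np.percentile(x,1)+np.percentile(x,99))/2 for x in(s,t)]
        ctr=c+d*sm+nn*tm
        out.append((ctr-nn*15,d,nn));print(n,"bar face mid",ctr-nn*15,"ang",np.degrees(np.arctan2(d[1],d[0])),"len,wid",np.ptp(np.percentile(s,[1,99])),np.ptp(np.percentile(t,[1,99])))
    return dict(top=out[0],scene=out[1])
def plate(n,tag,c0,B,zr=(6,13)):
    g=load(f"{n}{tag}.npz");P=cloud(g);h=cv2.cvtColor(g["frame"],cv2.COLOR_RGB2HSV).astype(int)
    k=(np.hypot(P[...,0]-c0[0],P[...,1]-c0[1])<70)&(P[...,2]>zr[0])&(P[...,2]<zr[1])&(h[...,1]<110)
    m=cv2.morphologyEx(k.astype(np.uint8),cv2.MORPH_OPEN,np.ones((3,3)))
    nl,lab,st,_=cv2.connectedComponentsWithStats(m);i=1+np.argmax(st[1:,4]);p=P[lab==i]
    q=np.array([plane(g,u,v,10.)[:2] for v,u in zip(*np.nonzero(lab==i))],np.float32)
    r=cv2.minAreaRect(q);c=np.array(r[0]);F,d,nn=B[n]
    print(n,"plate",len(q),"c",c,"size",np.array(r[1]),"ang",r[2],"| in stop frame x,y",(c-F)@d,(c-F)@nn,"z med",np.median(p[:,2]))
E
python3 - <<'E'
from gap import *
B=bar()
plate("scene",5,(513,-41),B);plate("top",5,(513,-41),B)
E
```

```text
top bar face mid [555.18  74.83] ang -1.7548641111139112 len,wid 213.89377051713473 26.99804516805437
scene bar face mid [559.25  77.61] ang -1.610509392352174 len,wid 214.92422834941982 29.433604998659646
scene plate 589 c [516.45 -40.54] size [90.99 92.95] ang 10.487478256225586 | in stop frame x,y -39.46638040919957 -119.30146300622617 z med 9.637362444509895
top plate 214 c [484.53 -66.75] size [35.94 76.32] ang 40.51661682128906 | in stop frame x,y -66.27445273257335 -143.67525778103214 z med 9.829815124966279
```

```bash
python3 -m jog '[[[0.02,0.04,0],[0,0,-0.01],1],[[0.05,0.08,0],[0,0,-0.022],1],[[0.08,0.13,0],[0,0,-0.034],1],[[0.11,0.18,0],[0,0,-0.046],1],[[0.14,0.23,0],[0,0,-0.058],1],[[0.17,0.28,0],[0,0,-0.07],1],[[0.2,0.33,0],[0,0,-0.082],1],[[0.22,0.38,0],[0,0,-0.092],1],[[0.25,0.42,0],[0,0,-0.092],1],[[0.25,0.45,0],[0,0,-0.092],1],[[0.25,0.45,0],[0,0,-0.092],1],[[0.25,0.45,0],[0,0,-0.092],1]]'
python3 - <<'E'
from bench import *
from gap import *
s=read_state();print(s["joints"],s["wrist_torque"])
for n in("scene","top"):
    g=get_image(n);cv2.imwrite(f"pics/{n}6.png",g["frame"][...,::-1]);np.savez(n+"6.npz",**g)
B=bar()
plate("scene",6,(540,5),B)
from tilt import *
try: meas(6,(215,120,330,265),(270,130,350,215))
except Exception as e: print(e)
E
```

```text
clock: 19.35
position: [538.3, -16.3, 120.5]
ee_rot: [-0.558, 0.584, -0.407, -0.426]
contact_force: [-1.2, -8.0, 7.8]
gripper_width: 32.3
grasp_force: 60.2
[ 0.62  0.72 -0.58  0.85 -1.44 -1.35] [-1.23  0.16 -0.07]
top bar face mid [555.18  74.83] ang -1.7548641111139112 len,wid 213.89377051713473 26.99804516805437
scene bar face mid [559.25  77.61] ang -1.610509392352174 len,wid 214.92422834941982 29.433604998659646
scene plate 401 c [556.26  -0.88] size [93.48 58.87] ang 86.80093383789062 | in stop frame x,y -0.7814798461035096 -78.53904164361786 z med 10.109770385305058
scene union top 317 [539.5    2.65] [168.43 188.41 191.99]
top union top 261 [536.31   1.68] [178.51 190.31 192.87]
plate 471 [559.88   7.68   9.9 ] normal [-0.02  0.01  1.  ] rect [446.43 -82.56] [370.4  250.16] 42.309085845947266 z [ 6.51 10.09 12.63]
axis@z90 218 [ 237.74 -454.09   67.59  103.72] 32.77328257198034
top est foot [-5845.65 -9788.49]
```

View pics/scene6.png

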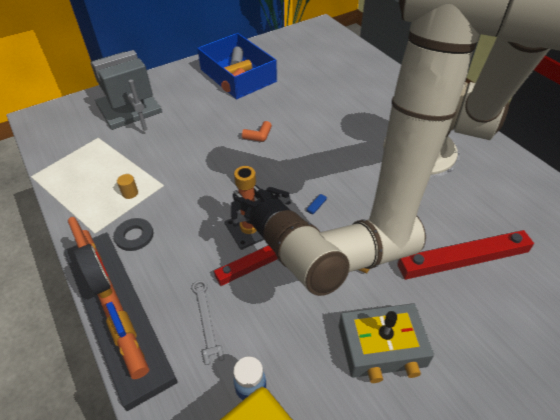

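The scene view shows the riser upright at (245,200) with its plate at about (250,230), squarish to the small bar. The wrist hides part of the bar but is clear of everything. About 32 mm remain, so I slide 24 and then creep.

```bash
python3 -m jog '[[[0,0.03,0],[0,0,0],1],[[0,0.06,0],[0,0,0],1],[[0,0.09,0],[0,0,0],1],[[0,0.12,0],[0,0,0],1],[[0,0.15,0],[0,0,0],1],[[0.007,0.18,0],[0,0,0],1],[[0.007,0.21,0],[0,0,0],1],[[0.007,0.24,0],[0,0,0],1],[[0.007,0.24,0],[0,0,0],1],[[0.007,0.24,0],[0,0,0],1]]'
python3 -m jog '[[[0,0.01,0],[0,0,0],1],[[0,0.01,0],[0,0,0],1],[[0,0.02,0],[0,0,0],1],[[0,0.02,0],[0,0,0],1]]'
python3 -m jog '[[[0,0.01,0],[0,0,0],1],[[0,0.01,0],[0,0,0],1],[[0,0.02,0],[0,0,0],1],[[0,0.02,0],[0,0,0],1]]'
```

```text
clock: 20.45
position: [539.2, 8.0, 121.4]
ee_rot: [-0.558, 0.583, -0.408, -0.427]
contact_force: [-1.8, -4.9, 11.9]
gripper_width: 32.4
grasp_force: 59.7
clock: 20.85
position: [539.1, 9.7, 121.7]
ee_rot: [-0.558, 0.583, -0.408, -0.427]
contact_force: [-1.6, -6.9, 10.5]
gripper_width: 32.6
grasp_force: 60.0
clock: 21.25
position: [539.3, 12.0, 121.5]
ee_rot: [-0.558, 0.583, -0.408, -0.427]
contact_force: [-0.9, -5.7, 11.7]
gripper_width: 32.5
grasp_force: 59.8
```

```bash
python3 -m jog '[[[0,0.01,0],[0,0,0],1],[[0,0.01,0],[0,0,0],1],[[0,0.02,0],[0,0,0],1],[[0,0.02,0],[0,0,0],1]]' | grep -E "posi|contact"
python3 -m jog '[[[0,0.005,0],[0,0,0],1],[[0,0.01,0],[0,0,0],1],[[0,0.01,0],[0,0,0],1]]'| grep -E "posi|contact"
python3 - <<'E'
from bench import *
from gap import *
for n in("scene","top"):
    g=get_image(n);cv2.imwrite(f"pics/{n}7.png",g["frame"][...,::-1]);np.savez(n+"7.npz",**g)
B=bar()
plate("scene",7,(540,30),B)
E
```

```text
position: [539.7, 14.1, 121.4]
contact_force: [0.0, -6.6, 10.7]
position: [539.5, 15.1, 121.3]
contact_force: [-1.3, -6.2, 11.6]
top bar face mid [555.18  74.83] ang -1.7548641111139112 len,wid 213.89377051713473 26.99804516805437
scene bar face mid [559.25  77.61] ang -1.610509392352174 len,wid 214.92422834941982 29.433604998659646
scene plate 61 c [570.2   37.67] size [33.04 15.47] ang 7.484233379364014 | in stop frame x,y 12.063775777470314 -39.61493569910231 z med 10.489717959278357
```

```bash
python3 -m jog '[[[0,0.005,0],[0,0,0],1],[[0,0.01,0],[0,0,0],1],[[0,0.01,0],[0,0,0],1]]'| grep -E "posi|contact"
python3 -m jog '[[[0,0.005,0],[0,0,0],1],[[0,0.01,0],[0,0,0],1],[[0,0.01,0],[0,0,0],1]]'| grep -E "posi|contact"
```

```text
position: [539.4, 15.9, 121.4]
contact_force: [-0.4, -6.6, 10.5]
position: [539.6, 17.2, 121.1]
contact_force: [-1.0, -4.4, 10.4]
```

```bash
python3 -m jog '[[[0,0.005,0],[0,0,0],1],[[0,0.01,0],[0,0,0],1],[[0,0.01,0],[0,0,0],1]]'| grep -E "posi|contact"
```

```text
position: [539.5, 18.2, 121.1]
contact_force: [-0.7, -5.3, 8.7]
```

```bash
python3 -m jog '[[[0,0.005,0],[0,0,0],1],[[0,0.01,0],[0,0,0],1],[[0,0.01,0],[0,0,0],1]]'| grep -E "posi|contact"
python3 -c "
from bench import *
from h import *
g=get_image('wrist');a=g['frame'];g=get_image('top');np.savez('top8.npz',**g)
b=cv2.resize(g['frame'][120:230,230:340],(420,420),interpolation=cv2.INTER_CUBIC)
cv2.imwrite('pics/c8.png',cv2.resize(np.hstack([a,b]),(784,336))[...,::-1])"
```

```text
position: [540.0, 19.4, 121.0]
contact_force: [-0.2, -6.4, 9.7]
```

View pics/c8.png

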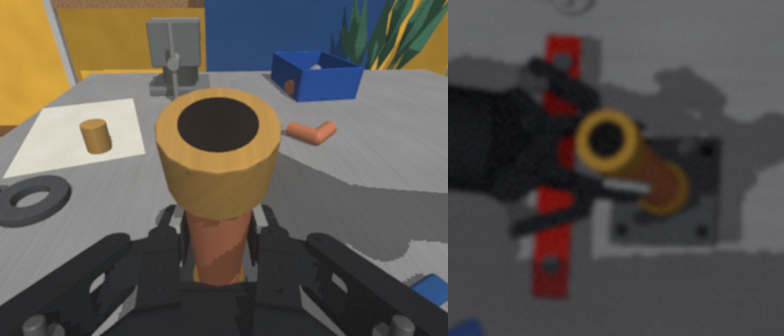

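The top view shows the pipe leaning toward the bar: its union is at crop (608,140) and its base at (665,190). The plate has lagged and stands clear of the bar. I measure before moving further.

Run:
```python
from bench import *
from riser import *
from gap import bar
B=bar()
g=load("top8.npz");gs=get_image("scene");np.savez("scene8.npz",**gs)
for n,q in(("top",g),("scene",gs),("top7",load("top7.npz")),("scene6",load("scene6.npz")),("top6",load("top6.npz"))):
    P=cloud(q);h=cv2.cvtColor(q["frame"],cv2.COLOR_RGB2HSV).astype(int)
    br=(h[...,1]>130)&(h[...,0]>=13)&(h[...,0]<28)&(abs(P[...,0]-540)<60)&(abs(P[...,1]-20)<70)
    for lo,hi in((150,215),(8,35)):
        p=P[br&(P[...,2]>lo)&(P[...,2]<hi)]
        if len(p)>5: print(n,"brass",lo,len(p),p.mean(0),p.min(0),p.max(0))
    k=(abs(P[...,0]-540)<80)&(abs(P[...,1]-0)<74)&(P[...,2]>4)&(P[...,2]<40)&(h[...,1]<110)
    m=cv2.morphologyEx(k.astype(np.uint8),cv2.MORPH_OPEN,np.ones((3,3)))
    p=P[m>0]
    if len(p)>20:
        A=np.c_[p[:,:2]-p[:,:2].mean(0),np.ones(len(p))];w=least_squares(lambda w:A@w-p[:,2],[0,0,10],loss="soft_l1").x
        print(n,"plate",len(p),"slope",w,"mean",p.mean(0),p.min(0),p.max(0))
```

```text
top bar face mid [555.18  74.83] ang -1.7548641111139112 len,wid 213.89377051713473 26.99804516805437
scene bar face mid [559.25  77.61] ang -1.610509392352174 len,wid 214.92422834941982 29.433604998659646
top brass 150 299 [536.24  46.62 190.81] [516.9   22.36 150.08] [560.99  71.81 202.54]
top brass 8 29 [532.12  -4.75  30.27] [516.69 -18.4   22.84] [556.68  19.45  34.91]
top plate 780 slope [-0.01 -0.29 24.55] mean [528.04  -8.84  24.49] [489.89 -43.61   5.87] [581.22  45.97  38.54]
scene brass 150 336 [545.33  56.98 187.47] [520.98  29.11 159.73] [563.85  74.42 201.73]
scene plate 487 slope [-0.02 -0.29 19.48] mean [567.31   7.21  19.32] [532.9  -41.92   4.72] [585.84  46.3   35.93]
top7 brass 150 285 [535.4   41.21 191.96] [515.75  17.99 150.43] [561.04  65.07 203.79]
top7 brass 8 30 [529.34  -4.91  30.37] [516.48 -18.42  22.88] [556.87  16.89  34.92]
top7 plate 752 slope [-0.01 -0.25 22.82] mean [526.87  -9.29  22.77] [490.24 -45.74   4.06] [582.    45.9   34.51]
scene6 brass 150 341 [543.2   10.89 182.58] [517.57 -18.73 152.21] [561.89  25.18 194.58]
scene6 brass 8 90 [549.89  10.84  20.76] [532.36 -12.94   8.04] [561.27  20.22  33.72]
scene6 plate 461 slope [ 0.01 -0.02 10.05] mean [565.09  11.26   9.91] [527.58 -48.55   4.07] [586.58  45.26  14.54]
top6 brass 150 261 [533.6    1.93 188.97] [514.49 -18.81 165.82] [558.09  22.06 195.07]
top6 brass 8 45 [532.06  -9.19  22.32] [515.77 -39.64   8.87] [579.06  14.52  33.47]
top6 plate 638 slope [-0.   -0.02 10.49] mean [525.46  -6.96  10.51] [490.24 -47.81   4.53] [580.36  43.42  16.33]
```

The pipe pivoted in the high grip and leans 0.285 rad toward the bar. The plate's leading edge has stayed at y≈46 throughout, well short of the bar. I take it gently back upright, then regrip low, where dragging produces little moment.

```bash
python3 -m jog '[[[0,-0.02,0],[0,0,0],1],[[0,-0.05,0],[0,0,0],1],[[0,-0.08,-0.005],[0,0,0],1],[[0,-0.11,-0.01],[0,0,0],1],[[0,-0.14,-0.015],[0,0,0],1],[[0,-0.17,-0.02],[0,0,0],1],[[0,-0.2,-0.025],[0,0,0],1],[[0,-0.23,-0.03],[0,0,0],1],[[0,-0.26,-0.035],[0,0,0],1],[[0,-0.28,-0.04],[0,0,0],1],[[0,-0.28,-0.04],[0,0,0],1]]'
cat > look.py <<'E'
import sys
from bench import *
from riser import *
t=sys.argv[1]
for n in("top","scene"):
    q=get_image(n);np.savez(n+t+".npz",**q);cv2.imwrite(f"pics/{n}{t}.png",q["frame"][...,::-1])
    P=cloud(q);h=cv2.cvtColor(q["frame"],cv2.COLOR_RGB2HSV).astype(int)
    br=(h[...,1]>130)&(h[...,0]>=13)&(h[...,0]<28)&(abs(P[...,0]-540)<60)&(abs(P[...,1]-20)<70)&(P[...,2]>150)
    p=P[br]
    if len(p)>5: print(n,"union",len(p),p.mean(0),np.array(cv2.minAreaRect(p[:,:2].astype(np.float32))[0]))
    k=(abs(P[...,0]-540)<80)&(P[...,1]>-74)&(P[...,1]<72)&(P[...,2]>4)&(P[...,2]<40)&(h[...,1]<110)
    m=cv2.morphologyEx(k.astype(np.uint8),cv2.MORPH_OPEN,np.ones((3,3)))
    p=P[m>0]
    if len(p)>20:
        A=np.c_[p[:,:2]-p[:,:2].mean(0),np.ones(len(p))];w=least_squares(lambda w:A@w-p[:,2],[0,0,10],loss="soft_l1").x
        print(n,"plate",len(p),"slope",w,"mean",p.mean(0),p.min(0),p.max(0))
E
python3 look.py 9
```

```text
clock: 24.5
position: [539.6, -7.9, 115.5]
ee_rot: [-0.559, 0.585, -0.407, -0.424]
contact_force: [-4.1, -0.7, 8.1]
gripper_width: 32.4
grasp_force: 59.2
top union 271 [534.99   9.13 190.08] [537.26   9.12]
top plate 691 slope [-0.   -0.06 12.63] mean [525.44  -8.24  12.54] [490.28 -47.54   4.57] [580.36  43.51  19.52]
scene union 339 [544.58  18.4  184.17] [541.63  10.99]
scene plate 426 slope [-0.   -0.06 11.19] mean [567.    10.85  11.13] [532.03 -46.91   4.14] [586.47  44.81  18.12]
```

```bash
python3 -m jog '[[[0,-0.03,0],[0,0,0],1],[[0,-0.06,0],[0,0,0],1],[[0,-0.08,0],[0,0,0],1],[[0,-0.08,0],[0,0,0],0.6],[[0,-0.08,0],[0,0,0],0],[[0,-0.08,0],[0,0,0],-1],[[0,-0.08,0],[0,0,0],-1],[[0,-0.08,0],[0,0,0],-1],[[0,-0.08,0],[0,0,0],-1]]'
python3 look.py 10
python3 -c "
from bench import *
s=read_state();print(s['joints'],s['position'])"
```

```text
clock: 25.5
position: [541.7, -14.6, 115.0]
ee_rot: [-0.561, 0.585, -0.407, -0.421]
contact_force: [0.3, -0.2, 0.3]
gripper_width: 85.4
grasp_force: 0.0
top union 271 [534.27  -2.69 187.16] [536.89  -3.4 ]
top plate 617 slope [0.   0.   9.54] mean [532.71  -3.79   9.53] [492.63 -48.21   4.01] [583.41  40.15  17.25]
scene union 347 [544.3    6.57 181.3 ] [541.38  -0.98]
scene plate 329 slope [-0.01 -0.02  9.66] mean [566.12  22.08   9.54] [533.58 -22.29   4.13] [587.1   43.62  14.06]
[ 0.62191444  0.72689203 -0.57285231  0.86006542 -1.42272916 -1.35902082] [541.62178879 -14.5929541  114.99785232]
```

The riser stands free and upright at about (539,-2.5). I slide the open fingers down the tube, pitch 12° more and regrip at z≈55.

```bash
python3 -m jog '[[[0,0,-0.05],[0.035,0,0],-1],[[-0.01,-0.02,-0.2],[0.07,0,0],-1],[[-0.02,-0.04,-0.35],[0.1025,0,0],-1],[[-0.02,-0.045,-0.55],[0.1025,0,0],-1],[[-0.02,-0.045,-0.695],[0.1025,0,0],-1],[[-0.02,-0.045,-0.695],[0.1025,0,0],-1],[[-0.02,-0.045,-0.695],[0.1025,0,0],-1]]'
python3 look.py 11
```

```text
clock: 26.3
position: [539.6, -19.1, 45.3]
ee_rot: [-0.603, 0.625, -0.342, -0.359]
contact_force: [-0.6, -0.5, 0.7]
gripper_width: 85.2
grasp_force: 0.0
top union 267 [534.45  -2.4  187.21] [537.18  -3.67]
top plate 574 slope [-0.01  0.    9.44] mean [533.05  -6.11   9.44] [492.64 -48.32   4.08] [583.08  37.54  16.08]
scene union 344 [544.48   6.54 181.33] [541.45  -0.96]
scene plate 187 slope [ 0.   -0.01  9.54] mean [562.3   16.98   9.47] [495.85 -48.04   4.09] [587.29  42.96  13.01]
```

View pics/scene11.png

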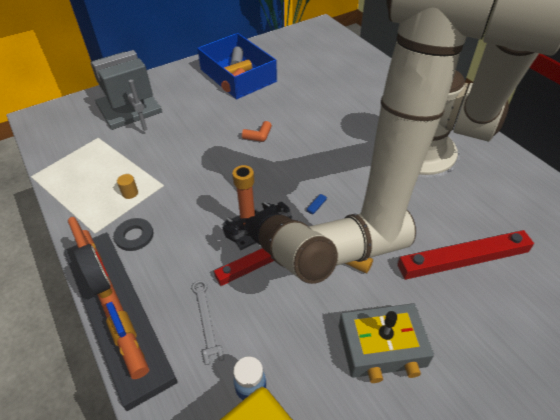

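The scene view shows the riser upright at (243,205), the open fingers low around it, and the forearm passing above the valve at (360,265). I check the arm's height there before sliding.

Run:
```python
from h import *
np.set_printoptions(suppress=True,precision=0)
g0=load("top0.npz");P0=cloud(g0);h=cv2.cvtColor(g0["frame"],cv2.COLOR_RGB2HSV).astype(int)
k=np.zeros((420,560),bool);k[215:260,190:250]=1
p=P0[k&(P0[...,2]>15)&(P0[...,2]<80)];print("valve",p.min(0),p.max(0))
P=cloud(load("top11.npz"))
for x in range(400,600,30):
    print(x,[ (int(np.max(q)),int(np.min(q))) if len(q:=P[(abs(P[...,0]-x)<8)&(abs(P[...,1]-y)<8)][:,2])>3 else None for y in range(60,300,30)])
```

```text
valve [355. 146.  18.] [424. 245.  61.]
400 [(3, -4), (2, -3), (5, -4), (56, -5), (59, 28), (374, -1), (319, -3), None]
430 [(2, -4), (3, -5), (3, -3), (53, -3), (3, -6), (208, -4), (222, -6), (222, 209)]
460 [(76, -4), (31, 20), (2, -5), (2, -5), (3, -5), (209, -6), (225, -4), (220, 206)]
490 [(110, -2), (101, 21), (2, -6), (2, -5), (3, -7), (220, -4), (229, -3), (223, 206)]
520 [(118, -2), (156, 20), (175, -5), (191, -4), (213, -5), (226, -3), (244, -3), (250, 233)]
550 [(118, 101), (160, 145), (178, 155), (198, 184), (216, 204), (235, 222), (253, 241), (256, 243)]
580 [(113, 73), (139, 124), (150, 133), (181, 162), (206, 174), (224, 198), (243, 216), (249, 225)]
```

```bash
python3 -m jog '[[[0,0,0],[0,0,0],0],[[0,0,0],[0,0,0],0.1],[[0,0,0],[0,0,0],0.2],[[0,0,0],[0,0,0],0.3],[[0,0,0],[0,0,0],1],[[0,0,0],[0,0,0],1],[[0,0,0],[0,0,0],1],[[0,0,0],[0,0,0],1]]'
python3 -m jog '[[[0,0.02,0],[0,0,0],1],[[0,0.04,0],[0,0,0],1],[[0,0.06,0],[0,0,0],1],[[0,0.08,0],[0,0,0],1],[[0,0.1,0],[0,0,0],1],[[0,0.12,0],[0,0,0],1],[[0,0.14,0],[0,0,0],1],[[0,0.14,0],[0,0,0],1]]'
python3 look.py 12
```

```text
clock: 27.2
position: [539.8, -18.9, 45.9]
ee_rot: [-0.603, 0.625, -0.342, -0.358]
contact_force: [-0.7, 1.6, 3.2]
gripper_width: 32.6
grasp_force: 59.2
clock: 28.0
position: [538.3, -6.2, 45.9]
ee_rot: [-0.602, 0.625, -0.342, -0.36]
contact_force: [-2.3, -2.9, 4.0]
gripper_width: 32.7
grasp_force: 59.8
top union 275 [533.17   9.95 187.38] [536.04   9.09]
top plate 489 slope [-0.01  0.    9.56] mean [522.54  -1.23   9.57] [490.58 -35.51   4.29] [566.29  53.93  15.33]
scene union 346 [543.33  19.23 181.47] [539.75  11.57]
scene plate 226 slope [ 0.   -0.01  9.62] mean [570.18  24.67   9.48] [549.08 -36.8    4.05] [585.23  56.08  14.18]
```

The plate now slides with the pipe (trailing edge -48 → -36, slope 0). I continue 14 mm, then creep.

```bash
python3 -m jog '[[[0,0.02,0],[0,0,0],1],[[0,0.04,0],[0,0,0],1],[[0,0.06,0],[0,0,0],1],[[0,0.08,0],[0,0,0],1],[[0,0.1,0],[0,0,0],1],[[0,0.12,0],[0,0,0],1],[[0,0.14,0],[0,0,0],1],[[0,0.14,0],[0,0,0],1]]' | grep -E "posi|contact"
python3 -m jog '[[[0,0.005,0],[0,0,0],1],[[0,0.01,0],[0,0,0],1],[[0,0.015,0],[0,0,0],1],[[0,0.02,0],[0,0,0],1],[[0,0.02,0],[0,0,0],1]]' | grep -E "posi|contact"
python3 look.py 13
```

```text
position: [539.2, 8.5, 45.9]
contact_force: [-2.3, -3.0, 4.4]
position: [539.2, 10.2, 45.9]
contact_force: [-0.4, -5.7, 4.7]
top union 275 [533.83  25.83 187.24] [536.38  25.5 ]
top plate 523 slope [0.   0.   9.55] mean [525.93  14.46   9.57] [492.09 -19.62   4.21] [581.76  69.22  15.5 ]
scene union 353 [543.7   35.52 181.51] [540.36  27.81]
scene plate 186 slope [-0.01 -0.    9.71] mean [571.76  34.57   9.7 ] [549.19 -20.85   4.05] [586.1   68.52  14.19]
```

```bash
python3 -m jog '[[[0,0.005,0],[0,0,0],1],[[0,0.01,0],[0,0,0],1],[[0,0.015,0],[0,0,0],1],[[0,0.02,0],[0,0,0],1],[[0,0.02,0],[0,0,0],1]]' | grep -E "posi|contact"
python3 -m jog '[[[0,0.005,0],[0,0,0],1],[[0,0.01,0],[0,0,0],1],[[0,0.01,0],[0,0,0],1]]' | grep -E "posi|contact"
python3 -m jog '[[[0,0.005,0],[0,0,0],1],[[0,0.01,0],[0,0,0],1],[[0,0.01,0],[0,0,0],1]]' | grep -E "posi|contact"
```

```text
position: [539.3, 12.2, 45.9]
contact_force: [-0.5, -5.3, 5.5]
position: [539.3, 13.3, 45.9]
contact_force: [-0.3, -5.2, 4.0]
position: [539.3, 14.2, 45.9]
contact_force: [-0.4, -5.3, 3.8]
```

```bash
python3 -m jog '[[[0,0.005,0],[0,0,0],1],[[0,0.01,0],[0,0,0],1],[[0,0.01,0],[0,0,0],1]]' | grep -E "posi|contact"
```

```text
position: [539.3, 15.2, 45.9]
contact_force: [-0.7, -5.4, 5.1]
```

```bash
python3 -m jog '[[[0,0.005,0],[0,0,0],1],[[0,0.01,0],[0,0,0],1],[[0,0.01,0],[0,0,0],1]]' | grep -E "posi|contact"
python3 look.py 14
python3 -c "
import cv2
b=cv2.imread('pics/top14.png')[120:230,230:380];cv2.imwrite('pics/c14.png',cv2.resize(b,None,fx=5,fy=5,interpolation=cv2.INTER_CUBIC))"
```

```text
position: [539.2, 16.1, 45.9]
contact_force: [0.4, -6.5, 5.7]
top union 266 [533.56  31.94 187.4 ] [536.65  31.48]
top plate 519 slope [-0.   -0.    9.57] mean [525.89  18.35   9.54] [491.81 -14.39   4.13] [582.13  70.43  14.79]
scene union 359 [543.84  41.08 181.91] [540.64  33.61]
scene plate 144 slope [-0.02  0.    9.45] mean [573.86  33.17   9.52] [551.71 -15.04   4.05] [586.2   67.23  14.26]
```

View pics/c14.png

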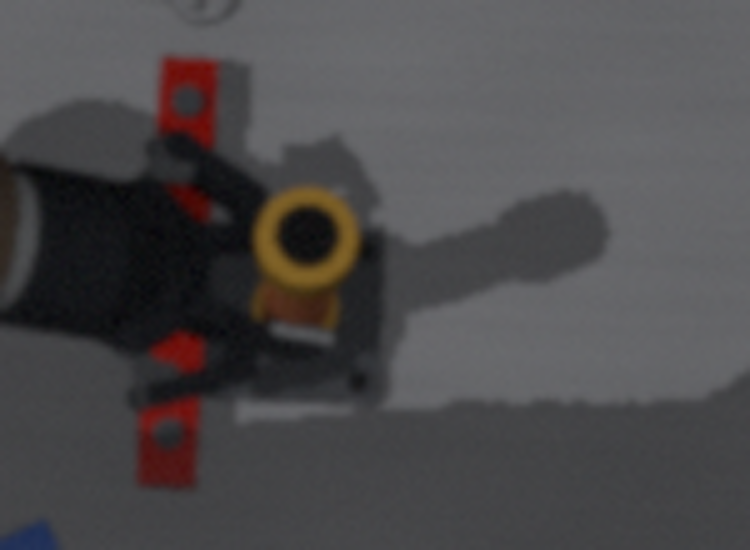

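The top crop shows the plate's right edge at column 385, which puts its left edge at about 205 against the bar at 200. It's near touching, so I creep until the force rises.

```bash
python3 -m jog '[[[0,0.005,0],[0,0,0],1],[[0,0.01,0],[0,0,0],1],[[0,0.01,0],[0,0,0],1]]' | grep -E "posi|contact"
```

```text
position: [539.0, 16.4, 46.0]
contact_force: [2.7, -9.0, 4.9]
```

```bash
python3 -m jog '[[[0,0.005,0],[0,0,0],1],[[0,0.01,0],[0,0,0],1],[[0,0.01,0],[0,0,0],1]]' | grep -E "posi|contact"
```

```text
position: [538.9, 16.8, 46.2]
contact_force: [2.2, -11.7, 3.5]
```

```bash
python3 -m jog '[[[0,0.005,0],[0,0,0],1],[[0,0.01,0],[0,0,0],1],[[0,0.01,0],[0,0,0],1]]' | grep -E "posi|contact"; python3 look.py 15
```

```text
position: [538.8, 17.1, 46.5]
contact_force: [5.6, -14.3, 4.8]
top union 273 [533.47  34.39 187.62] [536.27  33.77]
top plate 534 slope [ 0.   -0.01 10.28] mean [526.35  17.84  10.29] [490.52 -14.06   5.1 ] [580.95  70.45  16.69]
scene union 360 [543.3   43.77 182.24] [540.12  36.32]
scene plate 159 slope [-0.01 -0.01 10.33] mean [572.25  25.82  10.25] [553.56 -13.71   5.  ] [586.25  67.57  13.91]
```

Contact is made (14 N). I check the plate's yaw from its trailing edge before letting go.

```bash
cat > yaw.py <<'E'
import sys
from h import *
for n in("top","scene"):
    g=load(n+sys.argv[1]+".npz");P=cloud(g)
    k=(abs(P[...,0]-540)<46)&(P[...,1]>-40)&(P[...,1]<20)&(P[...,2]>5.5)&(P[...,2]<15)
    k=cv2.morphologyEx(k.astype(np.uint8),cv2.MORPH_OPEN,np.ones((3,3)))
    v,u=np.nonzero(k);q=np.array([plane(g,a,b,10.)[:2] for a,b in zip(u,v)])
    xs,ys=[],[]
    for x in np.arange(498,582,4):
        s=q[abs(q[:,0]-x)<2.5]
        if len(s)>2 and s[:,1].min()<-5: xs.append(x);ys.append(s[:,1].min())
    f=np.polyfit(xs,ys,1)
    for _ in range(3):
        r=np.array(ys)-np.polyval(f,xs);m=abs(r)<2.5;f=np.polyfit(np.array(xs)[m],np.array(ys)[m],1)
    print(n,len(xs),m.sum(),"edge deg",round(np.degrees(f[0]),2),"y at 540",round(np.polyval(f,540),1))
E
python3 yaw.py 14; python3 yaw.py 15
```

```text
top 21 20 edge deg -0.65 y at 540 -12.4
scene 3 3 edge deg -7.69 y at 540 -6.6
top 21 21 edge deg -1.41 y at 540 -12.5
scene 6 6 edge deg -2.69 y at 540 -12.2
```

The plate edge is at -1.4° against the bar's -1.7°, so it sits flush. I release and back out along the tool axis.

```bash
python3 -m jog '[[[0,-0.005,0],[0,0,0],1],[[0,-0.005,0],[0,0,0],0.6],[[0,-0.005,0],[0,0,0],0.3],[[0,-0.005,0],[0,0,0],0],[[0,-0.005,0],[0,0,0],-1],[[0,-0.005,0],[0,0,0],-1],[[0,-0.005,0],[0,0,0],-1],[[0,-0.005,0],[0,0,0],-1],[[0,0.1,0.06],[0,0,0],-1],[[0,0.25,0.15],[0,0,0],-1],[[0,0.5,0.3],[0,0,0],-1],[[0,0.8,0.48],[0,0,0],-1],[[0,1,0.6],[0,0,0],-1]]'
python3 -m jog '[[[0,0.1,0.4],[0,0,0],-1],[[0,0.1,0.8],[0,0,0],-1],[[-0.3,0.1,1],[0,0,0],-1],[[-0.6,0.1,1],[0,0,0],-1],[[-0.6,0.1,1],[0,0,0],-1]]'
python3 look.py 16; python3 yaw.py 16
python3 - <<'E'
from gap import *
B=bar();plate("scene",16,(540,30),B);plate("top",16,(540,30),B)
from gap import cloud
P=cloud(load("scene16.npz"));p=P[(P[...,2]>108)&(P[...,2]<130)&(abs(P[...,0]-461)<40)&(abs(P[...,1]-391)<40)];print("toggle",p.mean(0))
E
```

```text
clock: 33.6
position: [540.2, 123.7, 107.3]
ee_rot: [-0.604, 0.626, -0.342, -0.356]
contact_force: [-0.1, -0.2, -0.7]
gripper_width: 85.3
grasp_force: 0.0
clock: 34.1
position: [477.4, 131.3, 207.2]
ee_rot: [-0.604, 0.625, -0.341, -0.357]
contact_force: [0.9, 0.8, -0.5]
gripper_width: 85.6
grasp_force: 0.0
top union 266 [533.36  31.69 187.4 ] [536.29  31.42]
top plate 719 slope [ 0.   -0.    9.58] mean [527.08  30.36   9.56] [491.66 -14.25   4.07] [582.32  71.99  18.  ]
scene union 340 [543.62  41.72 181.73] [540.03  33.49]
scene plate 661 slope [-0.    0.01  9.74] mean [547.07  33.1    9.7 ] [494.36 -14.58   4.14] [585.77  68.38  22.06]
top 21 21 edge deg -1.54 y at 540 -12.2
scene 12 12 edge deg -4.17 y at 540 -10.4
top bar face mid [555.18  74.83] ang -1.7548641111139112 len,wid 213.89377051713473 26.99804516805437
scene bar face mid [559.25  77.61] ang -1.610509392352174 len,wid 214.92422834941982 29.433604998659646
scene plate 612 c [540.57  27.56] size [80.   90.54] ang 88.32915496826172 | in stop frame x,y -17.2635592470759 -50.55533926463027 z med 9.762955413637645
top plate 285 c [537.63  57.04] size [87.96 35.53] ang 1.5386444330215454 | in stop frame x,y -16.99311726513076 -18.31624566590638 z med 9.526126509928961
toggle [464.61 393.28 118.87]
```

View pics/scene16.png

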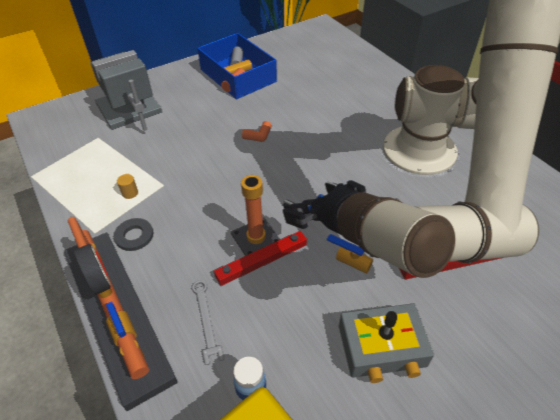

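The riser stands upright at (253,210), flush to the small bar: trailing edge 90.6 mm from the face and square within about 0.2°. The toggle is upright at (390,322) and the other things look undisturbed.

```bash
python3 -c "
from bench import *
print(job_done())"
```

```text
the job is handed in; nothing more can be done
None
```

The job is handed in, with no verdict returned: by my last measurements the toggle is upright at off, and the riser stands upright and released, flush against the small stop bar. It leaned about 0.29 rad during the slide and was set back upright before the final approach.

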